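Snap the brace hook onto the shelf-post stud

TASK

Pick up the steel hook brace by its blue grip, lay it along the blue stripe of the shelf post and push its mouth under the stud's head onto the stud until the stud is fully home and the yellow safety latch flips shut behind it. Then give the brace a steady tug straight back with about 8 N for a moment to prove that the latch holds, let go and leave it lying flat on the post, hooked on. Never load the stud with more than 22 N either way, and leave the carton, the jar and the small computer where they are.

Things in the scene. Friction and masses are not known exactly. Their poses are not given: they have to be found in the camera images.
- hook: Loose dark steel hook brace, about 0.4 kg, lying flat on the table left or right of the post. Steel 10 mm thick, 226 mm long. Origin on its underside below the middle of the blue grip; +x along the brace to the open mouth, z up. Strap 40 mm wide from x=-100 to 48 mm, then two jaws to x=126 mm (at widest y=-26 to +32 mm)
- seat (a point): Where the stud's axis lies in the hook when fully home, against the 90-degree V at the end of the mouth: hook x=70, y=0, z=5 mm. The mouth opens to the hook's +x; it is 18.5 mm wide (y=-9 to +9.5 mm), its jaw tips at x=113 to 126 mm flare to about 40 mm
- grip (a point): Centre for grasping the blue upright grip block of the hook brace (46 mm along the brace's x, 16 mm across y; its top is 54 mm and its foot 10 mm above the brace's underside). This point is 36 mm above the underside. The steel strap below the grip is 40 mm wide
- latch: Yellow sprung flap 24 mm long, 5 mm thick, hinged (its origin) on the left jaw at hook x=103, y=13 mm. Shut, it slants inward across the mouth. The stud swings it in by up to 0.7 rad (2 to 7 N of push); it springs shut behind the stud only when the stud is within about 2 mm of fully home. It then stops the stud once the hook is drawn back about 11 mm, and holds
- latch_tip (a point): Tip of the yellow latch flap: in the hook's frame at x=88, y=-6 mm when shut; it moves to about x=79, y=8 mm when fully swung in
- post: Fixed galvanised shelf post lying on the table, 400 x 110 mm, top face 20 mm above the table. Origin on its underside below the middle of the stud's slot; the post reaches from x=-280 to +120 mm. Blue stripe on its centre line from x=-270 to -70 mm. The brace is to lie along the post over the stripe, its mouth pointing to the post's +x
- carton: Cardboard toner carton 160 x 90 x 75 mm, bystander, on the other side of the post from the hook's start. Origin: centre of its underside
- jar: Jar with black cap, 70 mm diameter, 85 mm tall, bystander. Origin: centre of its underside
- minipc: Small flat black desktop computer 120 x 120 x 36 mm, bystander. Origin: centre of its underside
- slot: Middle of the 50 mm dark slot in the post's top face where the steel stud is clamped: upright, on the centre line, up to 15 mm either way along the post's x from here (not measured: feel for it). Shaft 14 mm diameter; head 28 mm diameter, 16 to 21 mm above the face. Its bush gives 1 mm per 10 N along x. Contact loads on it sum to 1.4 x the push (V seat), up to 2 x the tug (latch plus jaw)
Not all that is in view belongs to the job. Of the things shaped like the hook, the steel one is meant.

How it is judged:
On the way, in this order (a step that is already met when the one before it is completed fails the run):
1. the stud, in the hook's mouth, pushes the latch open (y of latch_tip in the frame of hook above 0 m and contact force between latch and slot above 0.3 N), for 0.02 s.
2. the stud has gone home and the latch has flipped shut behind it, not yet loaded (x of seat in the frame of post above -0.031 m and y of latch_tip in the frame of hook below -0.004 m and contact force between latch and slot below 1 N), for 0.1 s.
3. the brace is tugged back: the shut latch bears on the stud with at least 5 N (contact force between latch and slot above 5 N and y of latch_tip in the frame of hook below -0.004 m), for 0.1 s.
At the end, for the whole second after the job is handed in: The hook's seat is at the slot (-31 to +19 mm along the post's x, within 8 mm across) with the stud captured and the latch shut (tip y below -4 mm); the brace lies flat on the post (within 3.5 mm, tilt under 0.06 rad), along its x within 0.26 rad, on the stripe's side, at rest (x of seat in the frame of post between -0.031 and 0.019 m and y of seat in the frame of post between -0.008 and 0.008 m and y of latch_tip in the frame of hook below -0.004 m and z of hook in the frame of post below 0.0235 m and angle between hook's own z axis and vertical below 0.06 rad and angle between the x axis of hook and the x axis of post, either way round below 0.26 rad and x of hook in the frame of post below -0.05 m and linear speed of hook below 0.01 m/s and angular speed of hook below 0.1 rad/s); the robot touches nothing.
It fails at once if the hook brace loads the stud with more than 22 N (contact force between hook and slot above 22 N).
It fails at once if the carton is moved more than 20 mm (distance of carton from where it was at the start of the episode above 0.02 m).
It fails at once if the jar is moved more than 20 mm (distance of jar from where it was at the start of the episode above 0.02 m).
It fails at once if the small computer is moved more than 20 mm (distance of minipc from where it was at the start of the episode above 0.02 m).
It also fails if it takes over 67 s, if anything falls off the work surface, if the arm or the gripper's body presses on something with over 40 N, if the wrist force passes 120 N, or if a joint passes its speed limit or range.

ROBOT

A 6-joint arm with a two-finger parallel gripper is mounted at the origin on the work surface. World frame = base frame: x ahead of the robot, y to its left, z up, the work surface at z = 0. Lengths are in m, angles in rad, forces in N, time in s.
With the tool pointing down it reaches from about 0.3 to 0.775 m from the base axis. Payload 14.6 kg.
Tool frame: the origin (TCP) lies between the finger pads; the fingertips stand 14 mm ahead of it and the grasp point (between the pads) lies 5 mm behind it; z points along the fingers, y is the line along which they close (so a half turn about z gives the same grasp; the last joint's range is limited). The gripper opens to 94 mm and grips with 3 to 60 N. Pads are 16 mm wide; open, the fingers measure 119 mm over their backs; the gripper's body (75 mm by 177 mm) begins 78 mm behind the grasp point.
Start: joints at [1.191, 0.3, 1.521, -0, 1.321, -0.067], TCP at [0.169, 0.523, 0.219] pointing down, gripper open.
Joint ranges: [-3.03, 3.03], [-0.79, 2.21], [0.23, 2.52], [-1.04, 4.18], [0, 3.07], [-2.55, 2.55]. Speed limits (rad/s): [2.22, 2.22, 2.57, 3.14, 3.14, 3.14].

INTERFACE

Orientations are given as a 3x3 rotation matrix whose columns are the frame's x, y, z axes.
In Python, from station import manip gives the robot as it stands. The module is installed in compiled form; this text tells all that it offers. Calls block until the motion is done:
- manip.movep(position, orientation): joint-space move of the TCP to a pose.
- manip.move_l(position, rot=None, speed=0.15, guard=None): straight line of the TCP; rot=None keeps the orientation; speed is the mean speed in m/s. With guard (N) it stops when the force on the tool has changed by that much, and returns True; else False.
- manip.goto_joints(angles): joint-space move.
- manip.grip(opening, f_grip=None): finger opening in m; f_grip is the grip in N (None keeps the last); returns when the fingers have stopped.
- manip.sleep(seconds).
- manip.inverse_kinematics(position, orientation): joint angles nearest the present ones, or None.
- manip.state(): the state.
- manip.grab_frame(name): name is "side" or "top" or "wrist"; returns the picture (400x640x3 uint8, red, green, blue); there is no depth.
- manip.camera_info(name): a dict with "mtx" (3x3 intrinsics, pixels), "position" and "attitude" of the camera in the world. Camera axes: x right, y down, z forward; pixel columns grow to the right and rows downward; lengths in m; the calibration is good to about 2 mm. A picture is of the moment at which its call begins: read the wrist's pose just before it. camera_info takes no time and is no camera call; for the wrist camera it gives the pose at the moment of the call.
A pose or a line that the arm cannot do raises manip.IKError and nothing moves.
- manip.finish_job(): hands the job in; it is judged then, once.
Trained networks look in the newest picture that a camera, given by its name, has taken for a name from the list of things; names that differ only in an ending like _2 or _b are one class to them, and where a whole thing is asked for, a point or a joint stands for the part that bears it (a point fixed in the world has none). Each returns a list of dicts, best first, with "p" (0 to 1); they miss things now and then, are a little off and sometimes report something else, mostly with a low value. They report only what shows in the picture. A call takes as long as a camera call. They do not tell look-alikes from the thing itself.
- manip.look_for(camera, name): "box" ([centre column, centre row, width, height] in pixels, round what is visible of it).
The state is a dict: "time_s": time; "joints": joint angles; "joint_velocities": joint speeds; "joint_torque": joint torques, N m; "eef_pos": TCP position; "tool_rot": TCP orientation; "ft_force": force on the tool from outside, world axes, zero at the start; "torque": the same for the moment, N m; "opening": finger opening in m; "grip_force": force on a finger pad.
Only numpy, scipy, OpenCV 4.12 (cv2) and the standard library are available. Lean on these libraries where they do the work, as an engineer would, in place of code of your own. Each camera call takes 0.05 s, during which the arm holds its last target. There are 200 camera calls.

## Working session

There is one attempt and no reset: what is moved stays moved. The work goes in short steps, each a Python script; the robot and the scene stay as the last script left them, time stands still between calls to the robot, and variables do not carry over. Pictures are saved under pics/ and viewed, at most 10 in all, crops included, and the job is handed in when it is done.

```bash
mkdir -p pics; cat > h.py <<'E'
import numpy as np, cv2
from station import manip as m
def snap(cam,fn=None):
    ci=m.camera_info(cam); im=m.grab_frame(cam)
    if fn: cv2.imwrite('pics/'+fn,im[:,:,::-1])
    return im,ci
def ray(ci,u,v):
    d=np.array(ci['attitude'])@np.linalg.solve(np.array(ci['mtx']),[u,v,1.]); return np.array(ci['position']),d/np.linalg.norm(d)
def at_z(ci,u,v,z):
    p,d=ray(ci,u,v); return p+d*(z-p[2])/d[2]
def proj(ci,P):
    q=np.array(ci['mtx'])@(np.array(ci['attitude']).T@(np.array(P)-ci['position'])); return q[:2]/q[2]
def tri(rays):
    A=0;b=0
    for p,d in rays:
        M=np.eye(3)-np.outer(d,d); A=A+M; b=b+M@p
    return np.linalg.solve(A,b)
E
python3 - <<'E'
from h import *
a,ca=snap('top','top0.png'); b,cb=snap('side','side0.png')
for c,ci in(('top',ca),('side',cb)):
    print(c,np.round(ci['position'],3),np.round(ci['attitude'],3).tolist(),np.round(ci['mtx'],1).tolist())
    for n in('hook','grip','latch','post','carton','jar','minipc','slot'):
        print(n,[(round(d['p'],2),np.round(d['box']).tolist()) for d in m.look_for(c,n)[:3]])
print(m.state()['time_s'])
E
```

```text
top [0.335 0.062 1.382] [[0.023, -0.982, 0.186], [-1.0, -0.023, 0.003], [0.001, -0.186, -0.983]] [[444.1, 0.0, 314.2], [0.0, 444.1, 206.7], [0.0, 0.0, 1.0]]
hook [(0.66, [238.0, 242.0, 24.0, 71.0]), (0.62, [180.0, 240.0, 49.0, 67.0])]
grip [(0.84, [237.0, 242.0, 17.0, 74.0]), (0.63, [179.0, 242.0, 50.0, 62.0])]
latch [(0.51, [421.0, 159.0, 40.0, 37.0])]
post [(0.79, [331.0, 209.0, 60.0, 130.0])]
carton [(0.71, [432.0, 243.0, 38.0, 55.0])]
jar [(0.9, [249.0, 155.0, 22.0, 23.0])]
minipc [(0.91, [424.0, 158.0, 40.0, 41.0])]
slot [(0.66, [326.0, 185.0, 10.0, 17.0])]
side [ 0.279 -0.548  0.801] [[0.89, -0.325, 0.319], [-0.455, -0.649, 0.61], [0.009, -0.688, -0.725]] [[376.9, 0.0, 319.1], [0.0, 376.9, 206.1], [0.0, 0.0, 1.0]]
hook [(0.87, [228.0, 154.0, 45.0, 36.0]), (0.75, [250.0, 185.0, 72.0, 38.0])]
grip [(0.84, [250.0, 186.0, 80.0, 34.0]), (0.64, [228.0, 151.0, 51.0, 40.0])]
latch []
post [(0.87, [319.0, 240.0, 138.0, 101.0])]
carton [(0.78, [347.0, 348.0, 92.0, 84.0])]
jar [(0.67, [333.0, 153.0, 24.0, 30.0])]
minipc [(0.91, [447.0, 297.0, 70.0, 66.0])]
slot [(0.65, [345.0, 213.0, 10.0, 12.0])]
0.9
```

View pics/top0.png

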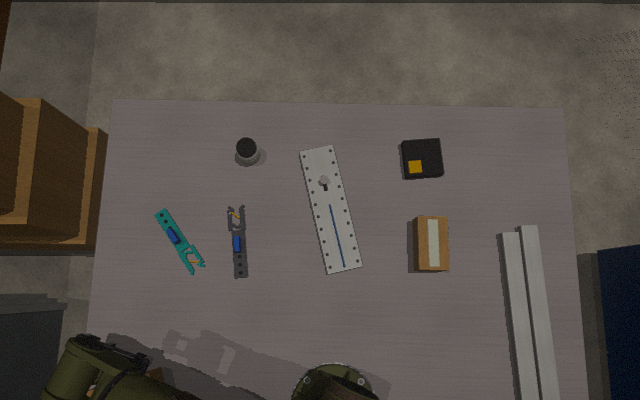

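View pics/side0.png

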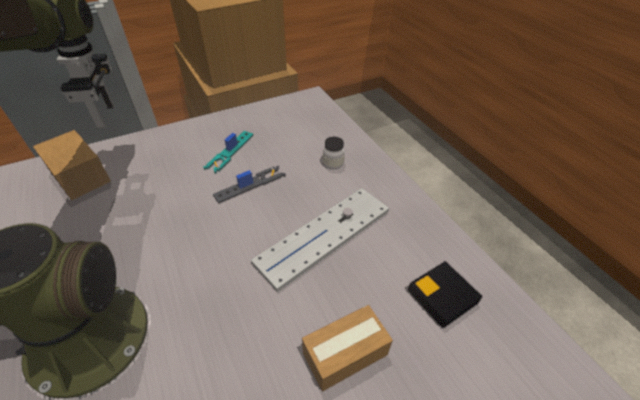

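Two hook shapes are visible: a teal one at top (180,240) / side (228,152), and a dark steel-grey one at top (238,242) / side (250,185). The task says dark steel, so the grey one fits. The post runs from about (316,148) to (345,270) in the top view, with the stud near (324,181). I'll confirm with a wrist view from above the grey one.

```bash
python3 - <<'E'
from h import *
ca=m.camera_info('top'); cb=m.camera_info('side')
f=lambda u,v,z: np.round(at_z(ca,u,v,z),4)
print('hook tail,mouth',f(240.5,277,.01),f(236,206,.01),'grip',f(237,243,.05))
g=tri([ray(ca,237,243),ray(cb,244,180)]); print('grip tri',g)
print('stripe',f(331,205,.02),f(344.5,266,.02),'stud',f(324,181,.04),'post corners',[f(*q,.02)[:2].tolist() for q in((300,152),(332,145),(362,267),(327,275))])
print('carton',f(431,243,.075),'jar',f(246,146,.085),'pc',f(422,158,.036))
ci=m.camera_info('wrist'); s=m.state(); R=np.array(s['tool_rot'])
print('wrist in tool',R.T@(ci['position']-s['eef_pos']),(R.T@ci['attitude']).round(3).tolist(),np.round(ci['mtx'],1).tolist())
print(R.round(3).tolist())
# tool x along hook +x
def rot(th): # tool x axis heading th, z down
    c,s=np.cos(th),np.sin(th); return np.array([[c,s,0],[s,-c,0],[0,0,-1.]])
h=f(236,206,.01)-f(240.5,277,.01); th=np.arctan2(h[1],h[0]); print('th',th)
for dth in (0,np.pi):
  for p in (g[:2],(0.36,0.04),(.5,.0)): print(dth,m.inverse_kinematics([*p[:2],.2],rot(th+dth)))
E
```

```text
hook tail,mouth [0.3718 0.2868 0.01  ] [0.5919 0.3128 0.01  ] grip [0.4714 0.2962 0.05  ]
grip tri [0.47003874 0.30068629 0.02739477]
stripe [0.6001 0.0145 0.02  ] [ 0.4119 -0.0296  0.02  ] stud [0.6717 0.0382 0.04  ] post corners [[0.7703, 0.1163], [0.7961, 0.0144], [0.4101, -0.0829], [0.3836, 0.0232]]
carton [ 0.482  -0.2804  0.075 ] jar [0.7648 0.279  0.085 ] pc [ 0.7545 -0.2693  0.036 ]
wrist in tool [ 7.43635472e-02  5.82480868e-05 -1.65146676e-01] [[-0.001, -0.966, -0.258], [1.0, -0.001, 0.0], [-0.001, -0.258, 0.966]] [[306.9, 0.0, 321.9], [0.0, 306.9, 197.1], [0.0, 0.0, 1.0]]
[[-0.951, 0.308, 0.0], [0.308, 0.951, 0.0], [-0.0, 0.0, -1.0]]
th 0.11758321536448321
0 [ 5.03463982e-01  3.33721287e-01  1.52277795e+00 -4.44089210e-16
  1.28509342e+00  1.95667709e+00]
0 [ 9.43963430e-03 -1.15108560e-01  2.02141132e+00 -4.44089210e-16
  1.23528990e+00  1.46265275e+00]
0 [-7.32655287e-02  2.06136905e-01  1.68512549e+00 -4.44089210e-16
  1.25033026e+00  1.37994758e+00]
3.141592653589793 [ 5.03463982e-01  3.33721287e-01  1.52277795e+00 -4.44089210e-16
  1.28509342e+00 -1.18491556e+00]
3.141592653589793 [ 9.43963430e-03 -1.15108560e-01  2.02141132e+00 -4.44089210e-16
  1.23528990e+00 -1.67893991e+00]
3.141592653589793 [-7.32655287e-02  2.06136905e-01  1.68512549e+00 -4.44089210e-16
  1.25033026e+00 -1.76164507e+00]
```

```bash
cat >> h.py <<'E'
def rot(th):
    c,s=np.cos(th),np.sin(th); return np.array([[c,s,0],[s,-c,0],[0,0,-1.]])
E
python3 - <<'E'
from h import *
th=0.1176; d=np.array([np.cos(th),np.sin(th),0])
import json
out={}
for i,p in enumerate([np.array([.48,.299,.15]),np.array([.48,.299,.15])-.09*d]):
    (m.movep if i==0 else m.move_l)(p,rot(th))
    m.sleep(.2); im,ci=snap('wrist',f'w{i}.png'); out[i]={k:np.array(v).tolist() for k,v in ci.items() if k in('mtx','position','attitude')}
    for n in('hook','grip','latch'): print(i,n,[(round(q['p'],2),np.round(q['box']).tolist()) for q in m.look_for('wrist',n)[:2]])
json.dump(out,open('cw.json','w')); print(m.state()['time_s'],m.state()['ft_force'])
E
python3 -c "
import cv2;a=cv2.imread('pics/w0.png');b=cv2.imread('pics/w1.png')
import numpy as np
cv2.imwrite('pics/w01.png',cv2.resize(np.hstack([a[:,170:470],b[:,170:470]]),None,fx=1.33,fy=1.33,interpolation=2))"
```

```text
0 hook [(0.69, [132.0, 162.0, 172.0, 212.0]), (0.67, [315.0, 178.0, 59.0, 221.0])]
0 grip [(0.77, [317.0, 178.0, 57.0, 219.0]), (0.72, [129.0, 162.0, 174.0, 217.0])]
0 latch [(0.54, [188.0, 233.0, 25.0, 10.0]), (0.48, [317.0, 104.0, 26.0, 21.0])]
1 hook [(0.63, [314.0, 106.0, 64.0, 213.0]), (0.55, [128.0, 95.0, 168.0, 188.0])]
1 grip [(0.77, [125.0, 96.0, 175.0, 191.0]), (0.67, [314.0, 107.0, 58.0, 213.0])]
1 latch [(0.69, [177.0, 151.0, 27.0, 11.0]), (0.67, [320.0, 6.0, 17.0, 12.0])]
4.2 [ 1.20162459  0.00490009 -0.46057962]
```

View pics/w01.png

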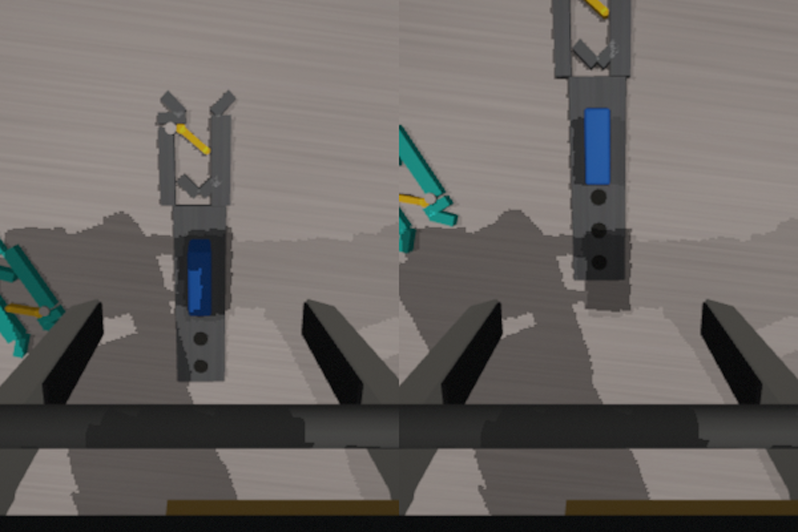

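The enlarged wrist crop confirms it: the grey steel hook has the blue grip at crop (200,277), the yellow latch at (190,138), and its mouth pointing up in the image. The teal one at left is the look-alike. Next I'll compute the pose and then look over the post.

```bash
python3 - <<'E'
from h import *
import json
C=json.load(open('cw.json')); pts=[]
rects={}
for i in '01':
    im=cv2.imread(f'pics/w{i}.png'); ci=C[i]
    hsv=cv2.cvtColor(im,cv2.COLOR_BGR2HSV); mk=cv2.inRange(hsv,(105,120,40),(125,255,255)); mk[:,:290]=0; mk[:,370:]=0
    c=max(cv2.findContours(mk,0,2)[0],key=cv2.contourArea); r=cv2.boundingRect(c); print(i,cv2.minAreaRect(c),r); rects[i]=r
    rr=cv2.minAreaRect(c)[0]; 
    print(' top at z.054',at_z(ci,*rr,.054))
# far end edge (row top) and near top edge of grip, two views
for k in (0,1):
    q=[ray(C[i],rects[i][0]+rects[i][2]/2,rects[i][1]+(0 if k==0 else rects[i][3])) for i in '01']
    print('tri edge',k,tri(q).round(4))
u=lambda x,y:(x/1.33+170,y/1.33)
for nm,(x,y) in dict(tailL=(177,380),tailR=(224.5,380),shL=(174,206),shR=(226,206),jawL=(158,204),jawR=(231,204),hinge=(171,128)).items(): print(nm,at_z(C['0'],*u(x,y),.010).round(4))
# two-view height of shoulder line & hole
print('hole',tri([ray(C['0'],*u(200,338)),ray(C['1'],*u(199,197))]).round(4))
p=np.array([.56,.012,.17]); th=.23
m.movep(p,rot(th)); m.sleep(.2); out={}
for i in(0,1):
    if i: m.move_l(p+.06*np.array([np.cos(th),np.sin(th),0]),speed=.1); m.sleep(.2)
    im,ci=snap('wrist',f'p{i}.png'); out[i]={k:np.array(v).tolist() for k,v in ci.items() if k in('mtx','position','attitude')}
    print([(round(q['p'],2),np.round(q['box']).tolist()) for q in m.look_for('wrist','slot')[:2]])
json.dump(out,open('cp.json','w')); print(m.state()['time_s'])
E
python3 -c "
import cv2;a=cv2.imread('pics/p0.png');b=cv2.imread('pics/p1.png')
import numpy as np
cv2.imwrite('pics/p01.png',cv2.resize(np.hstack([a[:,170:470],b[:,170:470]]),None,fx=1.33,fy=1.33,interpolation=2))"
```

```text
0 ((319.4999694824219, 208.49998474121094), (16.999996185302734, 56.99999237060547), 0.0) (311, 180, 18, 58)
 top at z.054 [0.47467967 0.30103464 0.054     ]
1 ((318.5, 109.5), (57.0, 19.0), 90.0) (309, 81, 20, 58)
 top at z.054 [0.47010432 0.3005235  0.054     ]
tri edge 0 [0.4946 0.3032 0.0262]
tri edge 1 [0.4465 0.2974 0.0535]
tailL [0.3694 0.3076 0.01  ]
tailR [0.3742 0.268  0.01  ]
shL [0.5143 0.3247 0.01  ]
shR [0.5189 0.2861 0.01  ]
jawL [0.5144 0.3367 0.01  ]
jawR [0.5208 0.2826 0.01  ]
hinge [0.5692 0.3324 0.01  ]
hole [0.4414 0.2962 0.0763]
[(0.76, [321.0, 73.0, 36.0, 58.0])]
[(0.88, [321.0, 138.0, 29.0, 52.0])]
6.7833
```

View pics/p01.png

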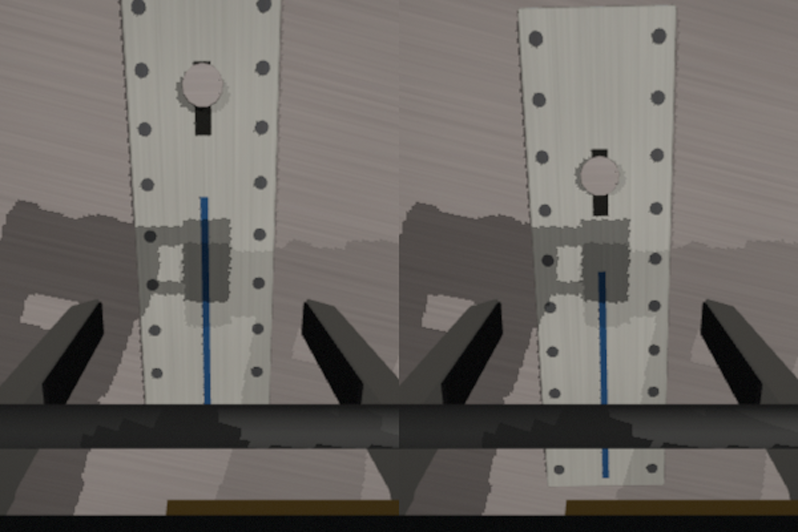

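```bash
python3 - <<'E'
from h import *
import json
C=json.load(open('cp.json')); W=json.load(open('cw.json'))
u=lambda x,y:((x%399)/1.33+170,y/1.33)
print('hole',tri([ray(W['0'],*u(200,338)),ray(W['1'],*u(199,230))]).round(4), 'tail z',tri([ray(W['0'],*u(200.5,380)),ray(W['1'],*u(200.5,279))]).round(4))
print('head',tri([ray(C['0'],*u(202,86)),ray(C['1'],*u(201,176))]).round(4))
for nm,a,b in(('stripe end',(204,198),(203,272)),('hole L',(145,129),(143,157)),('hole R',(262,127),(258,155))): print(nm,tri([ray(C['0'],*u(*a)),ray(C['1'],*u(*b))]).round(4))
for nm,pts in dict(stripe0=[(204,198),(207.5,404)],stripe1=[(203,272),(206.5,477)],slot0=[(203,62),(203,135)],slot1=[(200.5,150),(201.5,215)],corn=[(118.5,9),(276,6),(265.5,484),(148.5,486)]).items():
    print(nm,[at_z(C[nm[-1]] if nm[-1] in '01' else C['1'],*u(*q),.02)[:2].round(4).tolist() for q in pts])
E
```

```text
hole [0.4097 0.293  0.0097] tail z [0.3707 0.2876 0.0081]
head [0.676  0.0401 0.0376]
stripe end [0.601  0.021  0.0176]
hole L [ 0.6533  0.1667 -0.6031]
hole R [ 0.7156 -0.0811 -0.6003]
stripe0 [[0.6012, 0.0212], [0.4263, -0.0233]]
stripe1 [[0.6017, 0.021], [0.4087, -0.0275]]
slot0 [[0.6939, 0.0438], [0.646, 0.0325]]
slot1 [[0.6935, 0.0444], [0.6463, 0.0326]]
corn [[0.7716, 0.1203], [0.7979, 0.0155], [0.4136, -0.0831], [0.3864, 0.0232]]
```

Heights come out right (head 0.038, stripe 0.018, hook 0.009). The post's yaw is about 0.247, the slot is near (0.670, 0.038) and the stud near (0.676, 0.040). The hook origin is about (0.470, 0.300) with yaw 0.12. Now I'll grasp it and carry it over.

```bash
cat >> h.py <<'E'
TH=.247; D=np.array([np.cos(TH),np.sin(TH),0]); N=np.array([-np.sin(TH),np.cos(TH),0])
STUD=np.array([.676,.0400,0.])
def ft(n=3):
    F=[]
    for _ in range(n): F.append(m.state()['ft_force']); m.sleep(.02)
    F=np.mean(F,0); return np.array([F@D,F@N,F[2]])
def pose(s,y,z): # s = TCP distance along the post relative to the seen stud
    return STUD*[1,1,0]+s*D+y*N+[0,0,z]
E
python3 - <<'E'
from h import *
h=np.array([.4703,.300]); th=.120
m.movep([*h,.12],rot(th)); m.grip(.06)
print('guard',m.move_l([*h,.031],rot(th),speed=.08,guard=8)); print(m.state()['eef_pos'])
m.grip(0.0,55); s=m.state(); print(s['opening'],s['grip_force'],s['ft_force'],s['time_s'])
m.move_l([*h,.13],speed=.1); m.sleep(.1); print(m.state()['opening'],m.state()['ft_force'])
p=pose(-.16,0,.13); m.move_l(p,rot(TH),speed=.2); m.move_l(pose(-.16,0,.075),speed=.08); m.sleep(.3)
s=m.state(); print(s['eef_pos'],s['joints'],s['opening'],s['ft_force'],s['time_s'])
im,ci=snap('wrist'); cv2.imwrite('pics/c0.png',cv2.resize(im[0:300,170:470,::-1],None,fx=2,fy=2,interpolation=2))
import json; json.dump({k:np.array(v).tolist() for k,v in ci.items() if k in('mtx','position','attitude')},open('cc.json','w'))
E
```

```text
guard False
[0.47057744 0.300161   0.03153784]
0.015463743389627199 54.99776244163513 [0.66887866 0.29097118 1.05223175] 10.7
0.015798609539826203 [-0.44933289  0.52725719 -4.56365588]
[0.52096886 0.0008695  0.07528726] [-6.86355935e-02  4.05512031e-01  1.74421441e+00 -1.67971905e-05
  9.91326141e-01  1.25514274e+00] 0.015692527654058642 [-0.12131767  0.95194726 -4.41917658] 14.7417
```

View pics/c0.png

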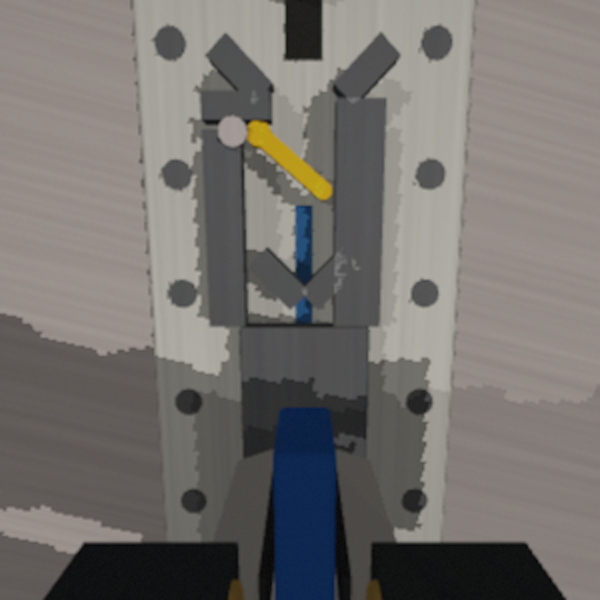

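The picture shows the hook held straight over the stripe: V corner at crop (303,291), latch tip (325,190), slot end (303,55). Now I'll compute the offsets, touch down, lift 1 mm and push in small steps.

```bash
python3 - <<'E'
from h import *
import json
ci=json.load(open('cc.json')); s=m.state(); t=np.array(s['eef_pos'])
def loc(x,y,z,o): 
    P=at_z(ci,170+x/2,y/2,z)-o; return (np.array([P@D,P@N])*1e3).round(1)
z=t[2]-.021
for nm,q in dict(V=(303,291),shL=(241,326),shR=(368,326),jawL=(203,326),jawR=(380,326),tipL=(226,34),tipR=(380,34)).items(): print(nm,loc(*q,z,t*[1,1,0]))
for q in((303.5,57),(304,207),(304,320)): print('slot/stripe',loc(*q,.02,STUD))
f0=ft(); print('free',f0)
m.move_l(pose(-.16,0,.056),speed=.06)
g=m.move_l(pose(-.16,0,.044),speed=.015,guard=3); e=m.state()['eef_pos']; print(g,e,ft()-f0)
m.move_l(pose(-.16,0,e[2]+.0015),speed=.02); m.sleep(.1); print(m.state()['eef_pos'],ft()-f0,m.state()['time_s'])
E
```

```text
V [57.9  0.1]
shL [47.3 19.1]
shR [ 47.3 -19.7]
jawL [47.3 30.6]
jawR [ 47.3 -23.4]
tipL [127.  21.]
tipR [127.  -20.9]
slot/stripe [-30.1  -0.1]
slot/stripe [-76.7  -0.2]
slot/stripe [-115.6   -0.2]
free [ 0.03981654  0.36281138 -5.1086592 ]
True [0.52103488 0.00088906 0.05092566] [-0.94626184 -0.13669646 10.32608351]
[0.52070212 0.00088562 0.05220117] [-0.02727256 -0.32049356  0.69748226] 16.25
```

```bash
python3 - <<'E'
from h import *
z=.0522; f0=ft(); y=.0
print('guard',m.move_l(pose(-.122,y,z),speed=.05,guard=5),(ft()-f0).round(2))
s=-.122
while s<-.058:
    s+=.0015 if s<-.080 else .0005
    g=m.move_l(pose(s,y,z),speed=.02,guard=9); f=ft(2)-f0
    print(f'{s*1e3:.1f}',g,f.round(1),end=' | ')
    if f[0]<-8 or g: break
    if abs(f[1])>1.5: y+=.0003*np.sign(f[1])
print(y); m.sleep(.2); st=m.state(); print((ft()-f0).round(2),st['eef_pos'],st['opening'],st['time_s'])
np.save('f0.npy',f0); np.save('sy.npy',[s,y])
im,ci=snap('wrist'); cv2.imwrite('pics/d0.png',cv2.resize(im[0:300,170:470,::-1],None,fx=2,fy=2,interpolation=2))
E
```

```text
guard False [0.7  0.28 0.41]
-120.5 False [1.1 0.2 0.9] | -119.0 False [0.4 0.4 0.8] | -117.5 False [1.  0.1 0.1] | -116.0 False [ 0.6 -0.5  0.3] | -114.5 False [ 0.7 -0.1  0.4] | -113.0 False [-0.1  0.6 -0.2] | -111.5 False [0.9 0.3 0.1] | -110.0 False [ 0.8  0.6 -0.1] | -108.5 False [1.2 0.2 0.2] | -107.0 False [ 0.3 -0.8  0.1] | -105.5 False [0.5 0.7 0.2] | -104.0 False [0.8 0.1 0.1] | -102.5 False [-1.3  1.6  1.2] | -101.0 False [-4.2  1.8  0.4] | -99.5 False [-2.8  2.6 -0.1] | -98.0 False [-3.6  3.5 -0.5] | -96.5 False [-3.2  3.1 -0.7] | -95.0 False [-3.1  2.5 -0.6] | -93.5 False [-2.1  2.9 -0.4] | -92.0 False [-2.7  1.7 -0.6] | -90.5 False [-3.3  1.1 -0.5] | -89.0 False [-2.9  0.9 -0.3] | -87.5 False [-3.   0.4 -1. ] | -86.0 False [-2.6  0.3  0.2] | -84.5 False [-2.1  0.1 -0.4] | -83.0 False [-1.7  0.2 -0.1] | -81.5 False [-1.9  0.6  0.1] | -80.0 False [-1.4  0.3 -0.3] | -79.5 False [-1.7  0.6  0.1] | -79.0 False [-1.8  1.2 -0.1] | -78.5 False [-2.1  0.4  0.4] | -78.0 False [-1.1  0.5  0.3] | -77.5 False [-2.1  0.2 -0.4] | -77.0 False [-1.4  0.4  0.3] | -76.5 False [-0.3  0.1  0.4] | -76.0 False [-0.3  0.5 -0.9] | -75.5 False [-0.3  0.7 -0.3] | -75.0 False [-0.8  0.2  0.1] | -74.5 False [-0.5  0.9 -0. ] | -74.0 False [-0.   0.7 -0.4] | -73.5 False [0.3 0.5 0.4] | -73.0 False [ 0.4  0.3 -0.1] | -72.5 False [ 0.8  0.  -0.7] | -72.0 False [0.6 0.4 0.2] | -71.5 False [ 0.7 -0.7  0.1] | -71.0 False [ 0.9 -0.   1.1] | -70.5 False [ 0.2 -0.8  0.8] | -70.0 False [-2.2 -0.4  0.9] | -69.5 False [-3.6 -1.3  1.1] | -69.0 False [-5.3 -2.2  1.5] | -68.5 False [-5.8 -2.4  1.6] | -68.0 False [-6.4 -2.4  0.7] | -67.5 False [-6.4 -2.6  1. ] | -67.0 False [-6.9 -2.6  0.9] | -66.5 False [-8.1 -2.   1.2] | 0.0009000000000000002
[-7.65 -2.24  1.04] [0.61047106 0.02422549 0.05173437] 0.015244362602838464 33.0417
```

View pics/d0.png

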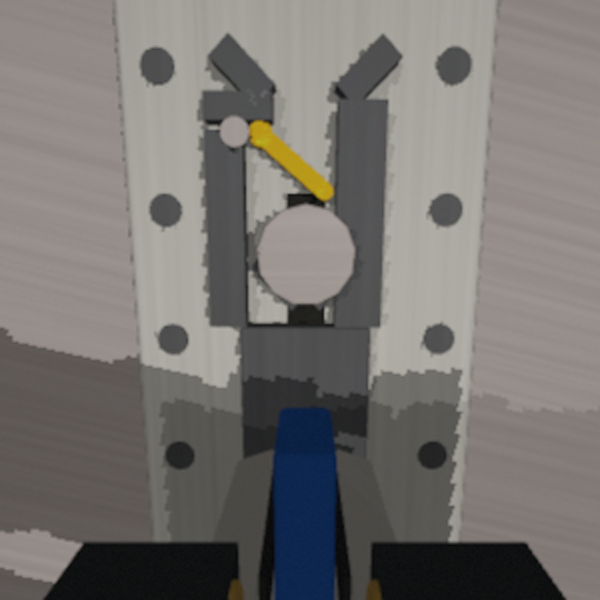

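The stud is home: head at (306,255) against the V, with the yellow latch shut ahead of it at (260,132)–(328,192). Next is the tug.

```bash
python3 - <<'E'
from h import *
z=.0522; f0=np.load('f0.npy'); y=.0003
m.move_l(pose(-.0705,y,z),speed=.02); m.sleep(.3); print((ft()-f0).round(1))
s=-.0785; print(m.move_l(pose(s,y,z),speed=.03,guard=6),(ft()-f0).round(1))
while s>-.094:
    s-=.0005
    g=m.move_l(pose(s,y,z),speed=.02,guard=7); f=ft(3)-f0
    print(f'{s*1e3:.1f}',g,f.round(1),end=' | ')
    if f[0]>7.6: break
for _ in range(6): m.sleep(.1); print((ft()-f0).round(1),end='')
print(m.state()['eef_pos'],m.state()['time_s'])
im,ci=snap('wrist'); cv2.imwrite('pics/e0.png',cv2.resize(im[0:300,170:470,::-1],None,fx=2,fy=2,interpolation=2))
np.save('sy.npy',[s,y])
E
```

```text
[0.4 0.3 0.5]
False [ 0.6 -0.4  1.1]
-79.0 False [2.1 0.2 0. ] | -79.5 False [ 3.8 -0.  -0.6] | -80.0 False [ 5.3 -1.4  0.2] | -80.5 False [ 7.  -1.2 -0.1] | -81.0 False [ 7.6 -1.2 -1. ] | -81.5 False [ 8.6 -2.2 -0.2] | [ 8.7 -2.3 -0.7][ 8.7 -2.1 -0.4][ 8.7 -2.3  0.1][ 8.3 -1.7 -0.6][ 8.7 -3.1 -1.1][ 8.7 -2.2 -0.8][0.5978868  0.02021918 0.05273859] 37.0083
```

View pics/e0.png

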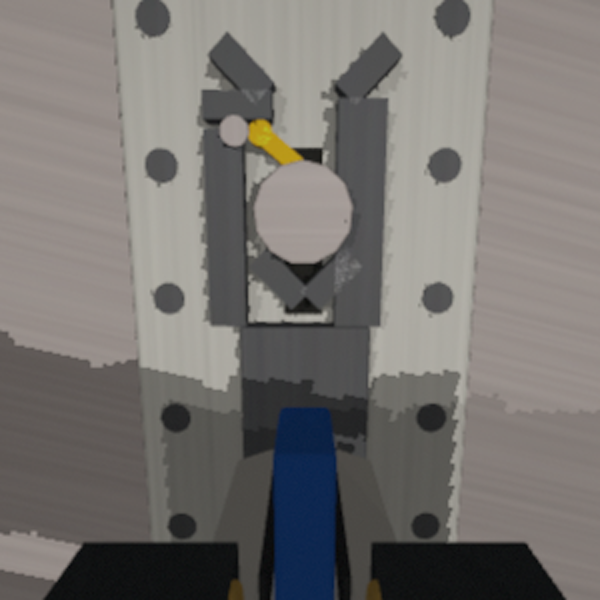

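The latch is holding the stud at about 8.7 N, with the stud head at (303,212) bearing on the flap. Now I'll unload, lower and release.

```bash
python3 - <<'E'
from h import *
y=.0002; s=-.0745
m.move_l(pose(s,y,.0522),speed=.02); m.sleep(.2); f1=ft(); print((f1-np.load('f0.npy')).round(1))
print(m.move_l(pose(s,y,.049),speed=.01,guard=3)); print(m.state()['eef_pos'],(ft()-f1).round(1))
m.grip(.05); m.sleep(.2)
m.move_l(pose(s,y,.10),speed=.06); m.move_l(pose(s-.04,y,.17),speed=.12); m.sleep(.4)
st=m.state(); print(st['ft_force'],st['time_s'])
im,ci=snap('wrist'); cv2.imwrite('pics/f0.png',cv2.resize(im[0:320,170:470,::-1],None,fx=1.8,fy=1.8,interpolation=2))
E
```

```text
[0.2 0.4 0.6]
True
[0.60389965 0.02196732 0.05099052] [-0.7 -0.1  9.8]
[-0.92013966 -0.07443746  0.8037606 ] 41.2333
```

View pics/f0.png

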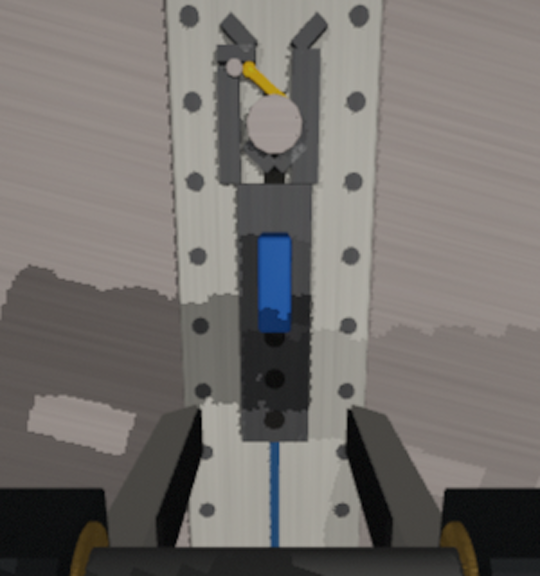

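The brace lies flat along the stripe, with the stud head at (274,123) inside the mouth, the latch shut at (262,80) and the gripper clear. Handing in.

```bash
python3 -c "
from station import manip as m
print(m.finish_job())"
```

```text
the job is handed in; nothing more can be done
None
```

The steel brace is hooked onto the stud with its latch shut, held against a tug of about 8.7 N, and was released flat along the stripe; I handed the job in just after 41 s, and no verdict came back.

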